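# Open the tab-locked tea caddy

### The job

Open the tea caddy: pinch both tabs of its dial and turn it anticlockwise until, with the pinch eased, both tabs spring out again in the open notch, which you must feel for; then slide the lid fully open to its end stop. Pinch gently, without squeezing the tabs hard against their stops or forcing the dial, and leave the other things on the table where they are.

Things in the scene. Friction and masses are not known exactly. Their poses are not given: they have to be found in the camera images.
- caddy: Wooden tea caddy fixed to the table, 120 mm (its x) by 240 mm (y from -65 to +175 mm), top 90 mm above the table. Origin on the table under the dial's axis, z up. At its -y end is a tab-lock dial, at its +y end a sliding lid that opens along +y.
- dial_turn (a joint): Angle of the dial (rad), growing anticlockwise seen from above; about 0 (-0.05 to 0.05) when closed, hard stop at 1.75. It turns easily (0.03 N m) only while both tabs are pinched in. The middle of the open notch is hidden, somewhere from 0.81 to 1.41 rad, elsewhere each time; the tabs drop into it within 0.04 rad either side.
- dial: The tab-lock dial with its two spring tabs, on the collar. Origin on its axis 102 mm above the table; x runs through both tabs, z up, turning with it. Body 30 mm (x) by 43 mm (y), top 147 mm above the table, on a skirt disc 60 mm across whose top is at 106 mm. The fingers together may press on it with at most 60 N (about half on each tab).
- collar (a point): Centre of the top of the fixed round steel collar under the dial, 102 mm above the table, 84 mm across. It hides the notches. Between the notches it keeps the tabs 3.5 mm in even when they are let go; in the open notch, as in the closed one, they follow the opening fingers out by themselves. Kept pinched, the dial runs past the notch unnoticed.
- hook_tip (a point): Tip of the flat steel hook on the dial, 57 mm out from its axis (60 mm with its end), 10 mm wide, top 106 mm above the table. Points to the lid when the dial is closed and holds the lid shut by a small rib; swings aside with the dial.
- dial_grip (a point): Point on the dial's upright axis, 128 mm above the table, at mid-height of the tabs. Its axes are the dial's.
- tab_a_face (a point): Middle of the flat outer face of the tab at the dial's +x side, 24 mm from the axis when out (48 mm over both tabs). Each tab is an upright steel plate, 22 mm wide (dial's y), from 112 to 142 mm above the table.
- tab_b_face (a point): The same for the tab at the dial's -x side.
- tab_a (a joint): How far the tab on the dial's +x side is pressed in (m): 0 fully out, 0.007 fully in. Spring 3 N at the start, 500 N/m more on the way. Frees the dial when more than 0.0035 in; aim at 0.005 on each side (38 mm over both tabs).
- tab_b (a joint): The same for the tab on the dial's -x side.
- lid (a joint): How far the lid is slid along the caddy's +y (m): 0 shut, 0.085 against its end stop. Slides with about 2.5 N of friction; while the hook holds it, it moves no more than 3 mm.
- lid_pull (a point): Centre of the top of the lid's upright pull bar, 116 mm above the table; the bar is 50 mm long (caddy's x), 14 mm thick (caddy's y) and stands 30 mm above the lid's surface, which is 86 mm above the table. With the lid shut it is 135 mm from the dial's axis along the caddy's y.
- teapot: Cream ceramic teapot, 125 mm body, 122 mm tall, spout along its +x, handle along -x. Bystander; origin at the centre of its underside.
- saucer: Round white porcelain saucer, 140 mm across, 16 mm high. Bystander; origin at the centre of its underside.
- infuser: Stainless tea infuser ball, 48 mm across, 53 mm tall, standing on the saucer. Bystander; origin at the centre of its underside.
- coaster: Round bamboo coaster, 96 mm across, 8 mm thick. Bystander; origin at the centre of its underside.
- honey_jar: Closed amber glass honey jar with a wooden lid and ball-ended dipper, 66 mm across, 108 mm tall. Bystander; origin at the centre of its underside.
- cup: White porcelain cup without handle, 68 mm across, 65 mm tall. Bystander; origin at the centre of its underside.
- teaspoon: Teaspoon lying flat, 130 mm long, along its x. Bystander.

How it is judged (in metres and radians):
On the way, in this order (a step that is already met when the one before it is completed fails the run):
1. the dial is turned and both tabs have sprung out in the open notch, the lid still shut (value of joint dial_turn above 0.6 rad and value of joint each of tab_a, tab_b below 0.0015 m and value of joint lid below 0.01 m), for 0.2 s.
2. the lid is slid fully open (value of joint lid above 0.08 m), for 0.2 s.
At the end, for the whole second after the job is handed in: the dial sits in its open notch (turned more than 0.6 rad, both tabs less than 1.5 mm in), the lid is at rest and open by more than 80 of its 85 mm, and every other thing on the table is within 20 mm of where it was (value of joint dial_turn above 0.6 rad and value of joint each of tab_a, tab_b below 0.0015 m and value of joint lid above 0.08 m and velocity of joint lid below 0.005 m/s and distance of each of teapot, saucer, infuser, coaster, honey_jar, cup, teaspoon from where it was at the start of the episode below 0.02 m); the robot touches nothing.
It fails at once if the fingers or the arm press on the dial and its tabs with more than 60 N in all (contact force between any of the fingers, the arm and dial above 60 N).
It fails at once if a bystander is pushed more than 20 mm or tipped (distance of any of teapot, saucer, infuser, coaster, honey_jar, cup, teaspoon from where it was at the start of the episode above 0.02 m or angle between any of teapot, saucer, infuser, coaster, honey_jar, cup's own z axis and vertical above 0.4 rad).
It also fails if it takes over 64 s, if anything falls off the work surface, if the arm or the gripper's body presses on something with over 40 N, if the wrist force passes 120 N, or if a joint passes its speed limit or range.

### The arm

A 7-joint arm with a two-finger parallel gripper is mounted at the origin on the work surface. World frame = base frame: x ahead of the robot, y to its left, z up, the work surface at z = 0. Lengths are in mm, angles in rad, forces in N, time in s.
With the tool pointing down it reaches from about 400 to 875 mm from the base axis. Payload 4.4 kg.
Tool frame: the origin (TCP) lies midway between the tips of the shut fingers; the grasp point (between the pads) lies 19 mm behind it; z points along the fingers, y is the direction in which the jaws open and shut (so a half turn about z gives the same grasp; the last joint's range is limited). The gripper opens to 85 mm and grips with 20 to 120 N. Pads are 22 mm wide; open, the fingers measure 114 mm over their backs; the gripper's body (76 mm by 85 mm) begins 54 mm behind the grasp point. The pads swing forward as they close: fully open they stand 13 mm farther back than shut.
Start: joints at [1.092, 0.628, 0.038, 1.517, -0.027, 0.996, -0.02], TCP at [260.793, -595.403, 207.313] pointing down, gripper open.
Joint ranges: [-3.06, 3.06], [-0.37, 2.12], [-1.25, 1.32], [0.18, 2.47], [-1.1, 4.24], [0.23, 1.98], [-2.94, 2.94]. Speed limits (rad/s): [2.57, 2.57, 3.14, 3.14, 3.14, 3.14, 3.14].

### API

Orientations are given as [roll, pitch, yaw] about the fixed x, y, z axes, in that order (R = Rz(yaw) Ry(pitch) Rx(roll)).
In Python, from cell import ctrl, vision gives the robot as it stands.
- The arm moves only by the tool play_rows, never from a script. Its arguments are lists of equal length, an entry for each row: "slide": the shift along the tool's x, y, z in mm, a list of three; "turn": the turn about the tool's z in rad; "fingers": the opening, from 0 (shut) to 1 (fully open). A call has 1 to 5 rows; each row is the pose to reach, as a shift and turn from the pose measured when the call began, along the tool's axes at that moment; what a row does not reach only later rows make up. A row lasts 1/8 s, in which the tool goes at most 62.5 mm and 10.7 degrees, less where a joint would pass 70% of its speed; a pose out of reach is approached as far as the arm can. A call with a gripper value outside its range is refused whole. The fingers move at their own pace and stop on an object; the grip force is fixed at half the most. Time passes only in rows, so rows that repeat a pose let the fingers close. It gives the time, the measured TCP pose, the force and the opening at its end, in the units of the state.
- ctrl.read_state(): the state, without advancing time (a new reading comes with each control period).
- vision.get_image(name): name is "scene" or "side" or "wrist"; returns (picture, depth): 480x640x3 uint8, blue, green, red; 480x640 float32, mm along the optical axis (not along the pixel's ray), 0 where there is no reading.
- vision.camera_params(name): a dict with "fx", "fy", "cx", "cy" (pixels), "position" and "rotation" of the camera in the world. Camera axes: x right, y up, looking along -z (the intrinsics and any distortion apply to the point x, -y, -z); pixel columns grow to the right and rows downward; lengths in mm; the calibration is good to about 2 mm. A picture is of the moment at which its call begins: read the wrist's pose just before it. camera_params takes no time and is no camera call; for the wrist camera it gives the pose at the moment of the call.
- ctrl.finish_job(): hands the job in, once; it reports no verdict.
The state is a dict: "clock": time; "qpos": joint angles; "qd": joint speeds; "tau": joint torques, N m; "eef_pos": TCP position; "tool_rot": TCP orientation; "force": force on the tool from outside, world axes, zero at the start; "torque": the same for the moment, N m; "width": finger opening in mm.
Only numpy, scipy, OpenCV 4.12 (cv2) and the standard library are available. Lean on these libraries where they do the work, as an engineer would, in place of code of your own. Each camera call takes 0.05 s, during which the arm holds its last target.

## Working session

There is one attempt and no reset: what is moved stays moved. The work goes in short steps, Python scripts to look and compute and a tool call to move; the robot and the scene stay as the last step left them, time stands still between calls to the robot, and variables do not carry over. Pictures are saved under pics/ and viewed, and the job is handed in when it is done.

Besides the shell and the picture viewer there is one more tool, called after "Emit:" in YAML: its name, and indented under it one key for each argument. play_rows: Moves the arm, as the interface text tells. Its arguments: {"type":"object","properties":{"slide":{"type":"array"},"turn":{"type":"array"},"fingers":{"type":"array"}},"required":["slide","turn","fingers"]}

```bash
ls; mkdir -p pics; python3 - <<'E'
from cell import ctrl, vision
import cv2,numpy as np
print(ctrl.read_state())
for n in ["scene","side","wrist"]:
    p=vision.camera_params(n); im,d=vision.get_image(n)
    cv2.imwrite(f"pics/{n}0.png",im); np.savez(f"pics/{n}0.npz",d=d,**{k:np.array(v) for k,v in p.items() if k in("fx","fy","cx","cy","position","rotation")})
    print(n,p)
E
```

```text
pics
{'clock': 0.0, 'qpos': array([ 1.09219942,  0.62934476,  0.03843851,  1.51838735, -0.02701209,
        0.99632808, -0.01997205]), 'qd': array([-5.27011422e-05,  1.24283569e-05,  5.04047981e-04, -3.46183809e-04,
       -9.29482236e-04, -1.49296250e-03, -1.16364924e-04]), 'tau': array([ 9.50051071e-04, -5.63395286e+01,  1.22620057e+00, -1.93439215e+01,
        1.09399142e-02,  1.06452414e-02, -7.36993570e-06]), 'eef_pos': array([ 260.51483774, -594.75302672,  206.38379507]), 'tool_rot': array([-3.13964298e+00,  1.41203726e-05,  4.12820640e-01]), 'force': array([ 0.10204037, -0.23244413,  0.40800869]), 'torque': array([-0.03862115,  0.02905534,  0.00034371]), 'width': 85.3247850350588}
scene {'fx': 583.1115048197199, 'fy': 583.1115048197199, 'cx': 316.23496262423197, 'cy': 244.53874185159682, 'position': array([1691.68013233,  384.39199986,  947.62416545]), 'rotation': array([9.53595120e-01, 2.42082337e-04, 1.94014357e+00])}
side {'fx': 557.5215238219569, 'fy': 557.5215238219569, 'cx': 322.48443387597314, 'cy': 239.27730851439694, 'position': array([  433.48062658, -1013.93117448,   881.22368274]), 'rotation': array([ 0.90827695,  0.02247505, -0.15851229])}
wrist {'fx': 400.33835836744595, 'fy': 400.33835836744595, 'cx': 323.41353431155824, 'cy': 240.5596381755214, 'position': array([ 333.89602054, -562.86304671,  373.19883943]), 'rotation': array([-0.31427713,  0.00202948, -1.15884717])}
```

View pics/scene0.png

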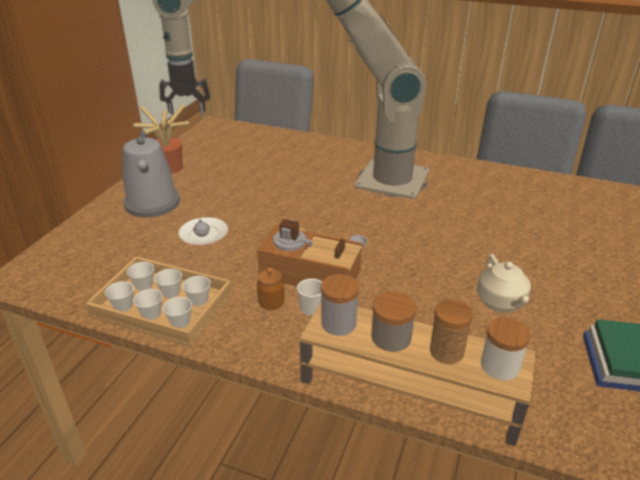

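View pics/side0.png

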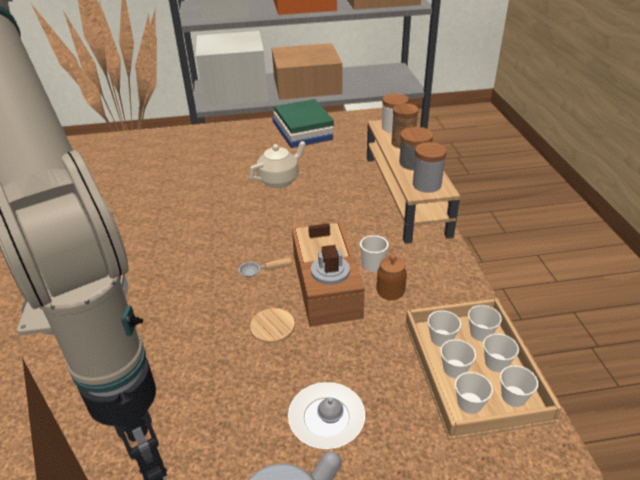

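View pics/wrist0.png

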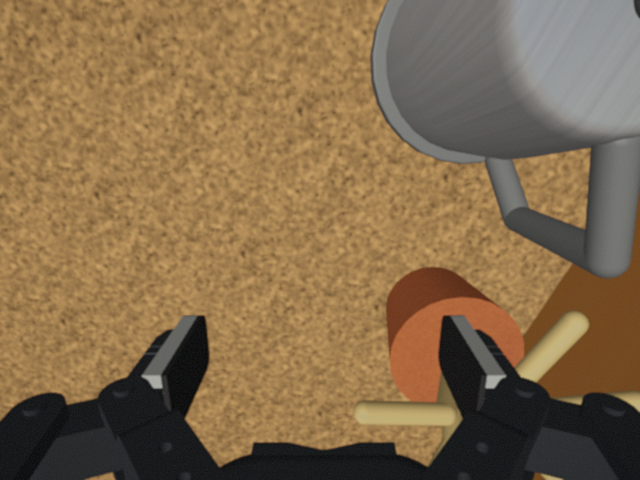

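The scene and side views show the caddy with its dial at about (331,262) in side, its lid pull at (319,230), the cup and honey jar on its right, and the coaster and spoon on its left. The kettle and plant are beside the gripper. Next I'll locate the parts in 3D.

```bash
cat > h.py <<'E'
import numpy as np,cv2
from scipy.spatial.transform import Rotation as R
def cloud(d,p):
    v,u=np.mgrid[:480,:640]
    x=(u-p['cx'])/p['fx']*d; y=(v-p['cy'])/p['fy']*d
    c=np.stack([x,-y,-d],-1)
    return c@R.from_euler('xyz',p['rotation']).as_matrix().T+p['position']
def proj(P,p):
    c=(np.atleast_2d(P)-p['position'])@R.from_euler('xyz',p['rotation']).as_matrix()
    return np.stack([p['cx']+p['fx']*c[:,0]/-c[:,2],p['cy']-p['fy']*c[:,1]/-c[:,2]],-1)
E
python3 - <<'E'
from h import *
for n in ["side","scene"]:
    z=np.load(f"pics/{n}0.npz"); W=cloud(z['d'],z)
    im=cv2.imread(f"pics/{n}0.png")
    if n=="side":
        pts={'pull':(319,228),'dialtop':(331,251),'lidmid':(322,245),'boxnear':(333,293),'coaster':(272,324),'cup':(373,245),'jar':(393,262),'saucer':(310,420),'inf':(330,405),'pot':(276,160),'spoon':(250,269),'kettle':(335,465),'tray':(410,315)}
        a=im[215:335,270:430]
    else:
        pts={'pull':(341,245),'dialtop':(290,226)}; a=im[205:325,230:390]
    for k,(u,v) in pts.items(): print(n,k,W[v,u].round(0), z['d'][v,u])
    cv2.imwrite(f"pics/{n}_zoom.png",cv2.resize(a,(800,600),interpolation=cv2.INTER_CUBIC))
    # top surface z 84..93 region
    m=(W[...,2]>80)&(W[...,2]<96)&(z['d']>0)&(W[...,0]>400)&(W[...,0]<800)&(abs(W[...,1])<400)
    q=W[m]; 
    if n=="side":
        sel=m.copy(); sel[:, :290]=0; sel[:,365:]=0; sel[:220]=0; sel[300:]=0
        q=W[sel]; r=cv2.minAreaRect(q[:,:2].astype(np.float32)); print(len(q),r, cv2.boxPoints(r))
    m2=(W[...,2]>143)&(W[...,2]<153)&(W[...,0]>450)&(W[...,0]<800)&(abs(W[...,1])<300)
    v,u=np.nonzero(m2); 
    print('top',len(u),u.min() if len(u) else 0,u.max() if len(u) else 0, W[m2].mean(0) if len(u) else 0, W[m2].min(0),W[m2].max(0))
E
```

```text
side pull [571.   3. 114.] 1281.2764
side dialtop [ 577. -123.  146.] 1163.7551
side lidmid [573. -20.  82.] 1283.0697
side boxnear [ 569. -188.   87.] 1148.4712
side coaster [ 438. -175.    7.] 1192.7272
side cup [702.  13.  37.] 1350.8298
side jar [ 715. -117.   90.] 1217.8163
side saucer [ 485. -421.    4.] 1008.6919
side inf [ 522. -425.   46.] 983.64777
side pot [504. 372.  92.] 1575.2605
side spoon [402.  15.   6.] 1337.803
side kettle [ 498. -616.  184.] 746.47626
side tray [ 723. -235.   42.] 1156.1409
2633 ((573.3471069335938, -68.14656066894531), (121.25020599365234, 245.68734741210938), 1.1468604803085327) [[ 510.27542    53.45908 ]
 [ 515.1929   -192.17905 ]
 [ 636.4188   -189.7522  ]
 [ 631.50134    55.885925]]
top 188 322 340 [ 574.19064642 -124.53328778  145.28514076] [ 558.91854465 -147.41737993  143.03698868] [ 595.6438032  -101.83296375  148.50300094]
scene pull [577.  18. 114.] 1438.1464
scene dialtop [1692.  384.  948.] 0.0
top 110 279 298 [ 576.00886466 -121.00079829  145.28211894] [ 555.94302248 -143.33672397  143.00784456] [591.39855374 -99.06917242 148.1590691 ]
```

View pics/side_zoom.png

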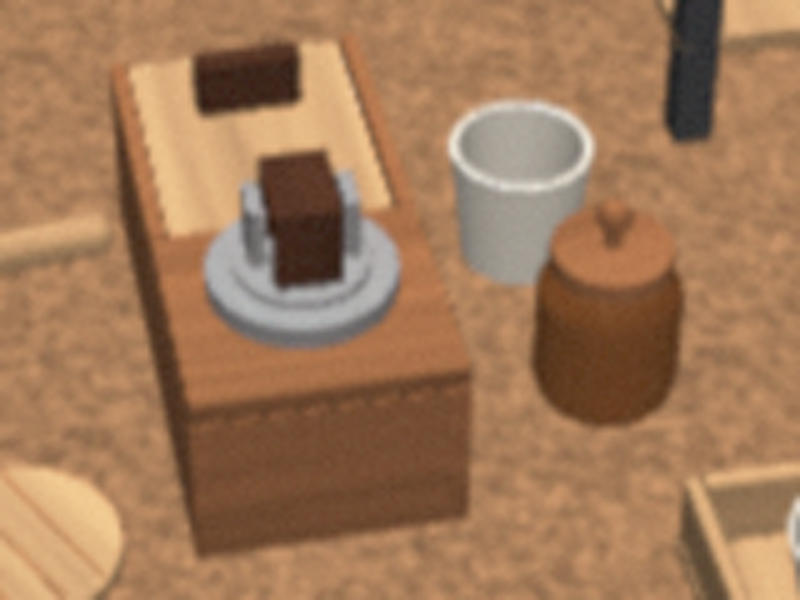

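View pics/scene_zoom.png

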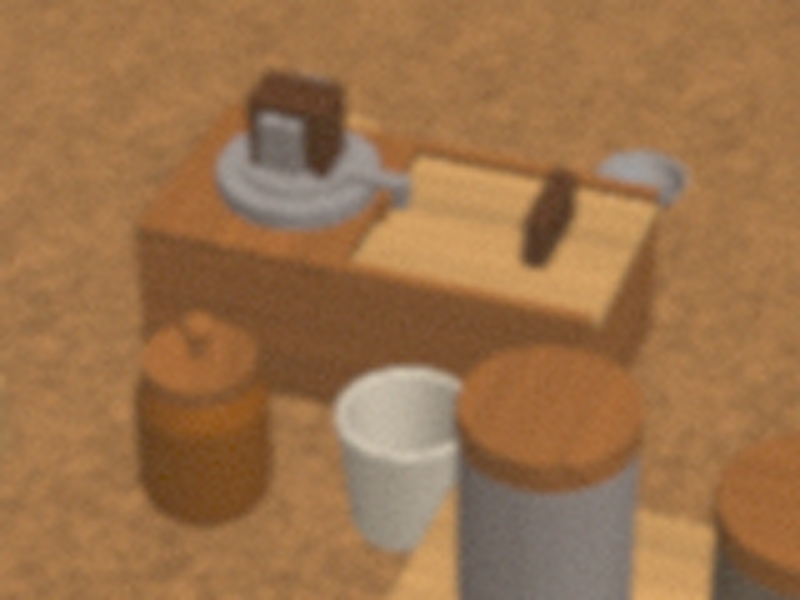

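Emit:
play_rows:
  slide:
    - [10,-5,-60]
    - [60,-35,-80]
    - [110,-70,-80]
    - [160,-105,-80]
    - [210,-135,-80]
  turn: [-0.1,-0.25,-0.4,-0.55,-0.7]
  fingers: [0.7,0.7,0.7,0.7,0.7]

```text
clock: 0.78
eef_pos: [399.5, -385.1, 286.9]
tool_rot: [-3.14, -0.001, 1.118]
force: [0.1, -0.6, -0.4]
width: 60.1
```

```bash
cat >> h.py <<'E'
def totool(target,s):
    M=R.from_euler('xyz',s['tool_rot']).as_matrix()
    return M.T@(np.array(target)-s['eef_pos'])
def st():
    from cell import ctrl
    s=ctrl.read_state(); print('t',round(float(s['clock']),2),'p',s['eef_pos'].round(1),'r',s['tool_rot'].round(4),'F',s['force'].round(2),'T',s['torque'].round(3),'w',round(s['width'],2),'q',s['qpos'].round(2)); return s
E
python3 -c "
from h import *
s=st(); print(totool([575,-128,240],s), 1.59-s['tool_rot'][2])"
```

```text
t 0.78 p [ 399.5 -385.1  286.9] r [-3.1404e+00 -1.0000e-03  1.1178e+00] F [ 0.09 -0.61 -0.36] T [-0.002 -0.049  0.019] w 60.05 q [ 0.84  0.41 -0.17  1.67  0.08  1.06  0.18]
[307.94299885  45.3656583   47.09703633] 0.47215160518387833
```

Emit:
play_rows:
  slide:
    - [55,8,5]
    - [110,16,15]
    - [165,24,25]
    - [220,32,35]
    - [270,40,47]
  turn: [-0.1,-0.2,-0.3,-0.4,-0.472]
  fingers: [0.7,0.7,0.7,0.7,0.7]

```text
clock: 1.4
eef_pos: [554.5, -158.0, 239.8]
tool_rot: [-3.141, -0.001, 1.593]
force: [0.1, -0.6, 0.4]
width: 59.9
```

```bash
cat >> h.py <<'E'
def grab(tag,n="wrist"):
    from cell import vision
    p=vision.camera_params(n); im,d=vision.get_image(n)
    p={k:np.array(p[k]) for k in("fx","fy","cx","cy","position","rotation")}
    cv2.imwrite(f"pics/{tag}.png",im); np.savez(f"pics/{tag}.npz",d=d,**p)
    return im,d,p
E
python3 - <<'E'
from h import *
s=st()
im,d,p=grab("w1"); W=cloud(d,p)
for lo,hi in((140,152),(112,120),(98,110),(80,94)):
    m=(W[...,2]>lo)&(W[...,2]<hi)&(d>0); q=W[m][:,:2].astype(np.float32)
    if len(q)>20: print(lo,hi,len(q),cv2.minAreaRect(q))
E
```

```text
t 1.4 p [ 554.5 -158.   239.8] r [-3.1412e+00 -1.5000e-03  1.5930e+00] F [ 0.12 -0.62  0.43] T [ 0.009 -0.028  0.035] w 59.85 q [ 0.45  0.5  -0.33  1.68  0.19  0.99  0.07]
140 152 3727 ((576.3841552734375, -122.13745880126953), (47.85862350463867, 43.195220947265625), 0.32272109389305115)
112 120 60 ((571.8672485351562, -112.15200805664062), (45.85898208618164, 29.403518676757812), 34.962852478027344)
98 110 6366 ((624.6025390625, -128.99490356445312), (99.91490936279297, 179.66293334960938), 72.22147369384766)
80 94 32026 ((629.3255615234375, -93.56340026855469), (227.39932250976562, 184.65452575683594), 1.13407301902771)
```

View pics/w1.png

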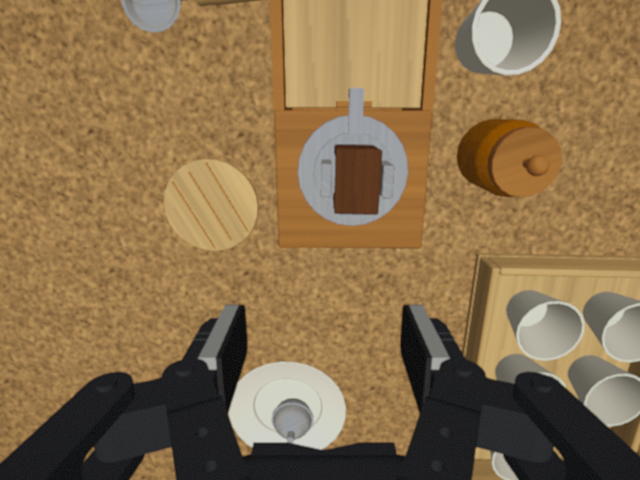

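The wrist view is clear. The dial body is centred at about (358,180), the tabs are at (326,178) and (388,180), and the hook points up towards the lid. The cloud fit puts the axis at about (576.4, -122.1).

```bash
python3 - <<'E'
from h import *
s=st(); print(totool([576.4,-122.1,170],s), s['tool_rot'][2]-1.576)
z=np.load("pics/w1.npz"); W=cloud(z['d'],z); X=W
# collar: heights 99-107 near axis
m=(X[...,2]>98)&(X[...,2]<110)&(np.hypot(X[...,0]-576,X[...,1]+122)<48); 
q=X[m][:,:2].astype(np.float32); print(cv2.minEnclosingCircle(q), q.min(0),q.max(0))
m=(X[...,2]>142)&(X[...,2]<152)&(np.hypot(X[...,0]-576,X[...,1]+122)<40);print(np.median(X[m],0))
m=(X[...,2]>144.5)&(X[...,2]<152)&(np.hypot(X[...,0]-576,X[...,1]+122)<40);print(cv2.minAreaRect(X[m][:,:2].astype(np.float32)))
# caddy rect
m=(X[...,2]>82)&(X[...,2]<94)&(abs(X[...,0]-574)<75)&(X[...,1]>-200)
print(cv2.minAreaRect(X[m][:,:2].astype(np.float32)))
# fingers
d=z['d']; m=(X[...,2]>200)&(d>0)
v,u=np.nonzero(m); print(u.min(),u.max())
for c in ((226,330),(422,330),(236,310),(410,310)): print(c,X[c[1],c[0]])
E
```

```text
t 1.45 p [ 558.  -149.1  238.4] r [ 3.1397 -0.0086  1.604 ] F [3.82 6.04 0.02] T [ 0.446 -0.235  0.038] w 59.95 q [ 0.44  0.51 -0.34  1.68  0.18  0.99  0.07]
[25.77470752 19.20667393 68.62234189] 0.028023366141116668
((575.4436645507812, -119.16975402832031), 45.05133819580078) [ 534.80194 -164.11198] [617.9188   -74.420876]
[ 576.05832336 -121.01879003  146.90531256]
((576.2786254882812, -122.16749572753906), (43.091827392578125, 30.094280242919922), 89.88636016845703)
((575.827392578125, -94.88959503173828), (120.3714828491211, 184.12033081054688), 1.13407301902771)
0 639
(226, 330) [ 523.0335733  -147.29664502  291.09077992]
(422, 330) [ 586.99356742 -145.77635834  291.29812159]
(236, 310) [ 523.6767428  -146.68438767  278.38719576]
(410, 310) [ 585.74347824 -145.45375245  278.15446459]
```

Emit:
play_rows:
  slide:
    - [26,19,10]
    - [26,19,45]
    - [26,19,65]
    - [26,19,65]
    - [26,19,65]
  turn: [0.0,0.028,0.028,0.028,0.028]
  fingers: [0.8,0.8,0.8,0.8,0.8]

```text
clock: 2.08
eef_pos: [576.7, -122.2, 174.4]
tool_rot: [3.139, -0.008, 1.576]
force: [0.6, -0.2, 0.6]
width: 68.0
```

```bash
python3 - <<'E'
from h import *
s=st()
im,d,p=grab("w2"); X=cloud(d,p)
near=np.hypot(X[...,0]-576,X[...,1]+122)<36
m=(X[...,2]>144)&(X[...,2]<152)&near;print(cv2.minAreaRect(X[m][:,:2].astype(np.float32)))
m=(X[...,2]>139)&(X[...,2]<152)&near;print(cv2.minAreaRect(X[m][:,:2].astype(np.float32)))
s=st();print(totool([576.3,-122.1,112],s), s['tool_rot'][2]-1.574)
E
```

```text
t 2.08 p [ 576.7 -122.2  174.4] r [ 3.1388 -0.0085  1.5757] F [ 0.58 -0.18  0.64] T [ 0.003 -0.03   0.05 ] w 67.96 q [ 0.36  0.59 -0.31  1.72  0.22  0.86 -0.03]
((576.2944946289062, -121.91529846191406), (30.017826080322266, 43.25285720825195), 0.3008127510547638)
((576.3121948242188, -121.87399291992188), (48.13127517700195, 43.3431396484375), 0.2757788598537445)
t 2.12 p [ 576.9 -122.2  174.7] r [ 3.1381 -0.0083  1.5756] F [0.27 0.42 1.22] T [0.01  0.025 0.016] w 68.22 q [ 0.36  0.59 -0.31  1.72  0.22  0.86 -0.03]
[-0.3994887  -0.81408584 62.70281529] 0.0016470771029550857
```

View pics/w2.png

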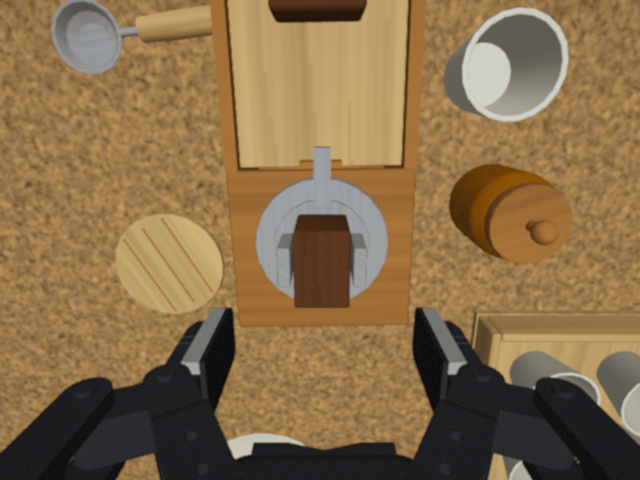

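Emit:
play_rows:
  slide:
    - [0,-0.8,30]
    - [0,-0.8,55]
    - [0,-0.8,63]
    - [0,-0.8,63]
    - [0,-0.8,63]
  turn: [0,0,0,0,0]
  fingers: [0.7,0.65,0.65,0.65,0.65]

```text
clock: 2.75
eef_pos: [577.3, -121.8, 112.9]
tool_rot: [3.136, -0.008, 1.576]
force: [-0.7, 0.4, 0.3]
width: 55.7
```

```bash
python3 - <<'E'
from h import *
s=st()
im,d,p=grab("w3"); X=cloud(d,p)
near=np.hypot(X[...,0]-576,X[...,1]+122)<23
m=(X[...,2]>144)&(X[...,2]<152)&near;print(cv2.minAreaRect(X[m][:,:2].astype(np.float32)))
s=st();print(totool([576.3,-122.0,111],s), s['tool_rot'][2]-1.574)
E
```

```text
t 2.75 p [ 577.3 -121.8  112.9] r [ 3.1359 -0.008   1.5756] F [-0.73  0.45  0.27] T [-0.053  0.041 -0.011] w 55.68 q [ 0.35  0.67 -0.28  1.78  0.25  0.72 -0.06]
((579.874755859375, -122.26380157470703), (44.170169830322266, 37.213050842285156), 89.80227661132812)
t 2.8 p [ 577.2 -121.8  112.9] r [ 3.136  -0.008   1.5755] F [ 0.38  0.17 -0.4 ] T [ 0.006  0.011 -0.035] w 55.5 q [ 0.35  0.67 -0.28  1.78  0.25  0.72 -0.06]
[-0.20681876 -0.92231325  1.87894289] 0.001498741631191125
```

View pics/w3.png

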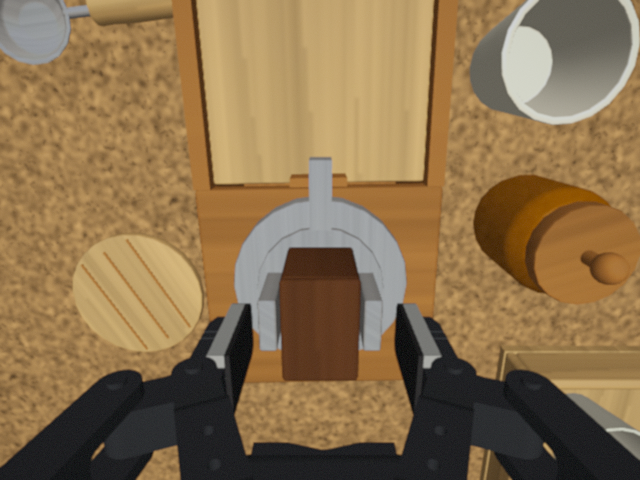

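Emit:
play_rows:
  slide:
    - [-0.2,-1.5,2]
    - [-0.2,-1.5,2]
    - [-0.2,-1.5,2]
  turn: [0,0,0]
  fingers: [0.58,0.58,0.58]

```text
clock: 3.18
eef_pos: [575.8, -122.0, 111.0]
tool_rot: [3.136, -0.008, 1.576]
force: [-0.1, 0.6, 0.6]
width: 49.9
```

```bash
python3 - <<'E'
from h import *
s=st()
im,d,p=grab("w4"); X=cloud(d,p)
cv2.imwrite("pics/w4z.png",cv2.resize(im[240:390,210:430],(800,545),interpolation=cv2.INTER_CUBIC))
s=st();print(totool([576.3,-122.0,111],s), s['tool_rot'][2]-1.574)
E
```

```text
t 3.17 p [ 575.8 -122.   111. ] r [ 3.1357 -0.0079  1.5755] F [-0.14  0.56  0.6 ] T [-0.027 -0.041 -0.029] w 49.88 q [ 0.35  0.67 -0.28  1.78  0.25  0.72 -0.07]
t 3.23 p [ 575.8 -122.   111. ] r [ 3.1358 -0.0079  1.5756] F [-0.5   0.18  0.6 ] T [-0.012  0.035 -0.048] w 49.16 q [ 0.35  0.67 -0.28  1.78  0.25  0.72 -0.07]
[ 0.03779013  0.48268583 -0.00826053] 0.0015514810623344921
```

View pics/w4z.png

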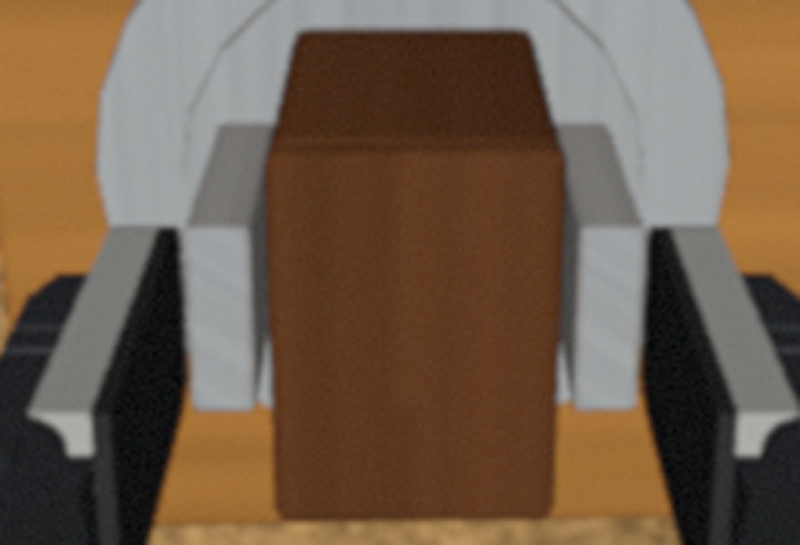

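Well centred: the tabs and pads look symmetric, with gaps of about 1 mm or less on each side. Next I'll pinch.

Emit:
play_rows:
  slide:
    - [0,0.3,0]
    - [0,0.3,0]
    - [0,0.3,0]
    - [0,0.3,0]
  turn: [0,0,0,0]
  fingers: [0.53,0.49,0.447,0.447]

```text
clock: 3.72
eef_pos: [576.7, -122.0, 111.6]
tool_rot: [3.135, -0.008, 1.576]
force: [-1.2, -0.1, 5.2]
width: 38.9
```

```bash
cat >> h.py <<'E'
def look(tag):
    s=st()
    im,d,p=grab(tag)
    cv2.imwrite(f"pics/{tag}z.png",cv2.resize(im[240:390,210:430],(800,545),interpolation=cv2.INTER_CUBIC))
    s=st();print(totool([576.3,-122.0,111],s), s['tool_rot'][2]-1.574)
E
python3 -c "
from h import *
look('w5')"
```

```text
t 3.73 p [ 576.7 -122.   111.6] r [ 3.1345 -0.0077  1.5755] F [-1.17 -0.05  5.22] T [0.033 0.143 0.006] w 38.89 q [ 0.35  0.67 -0.28  1.78  0.25  0.72 -0.07]
t 3.77 p [ 576.7 -122.1  111.6] r [ 3.1346 -0.0077  1.5755] F [-0.66  0.55  6.18] T [-0.005  0.121  0.004] w 38.06 q [ 0.35  0.67 -0.28  1.78  0.25  0.72 -0.07]
[ 0.05553283 -0.36842362  0.59741922] 0.0015375072276804236
```

View pics/w5z.png

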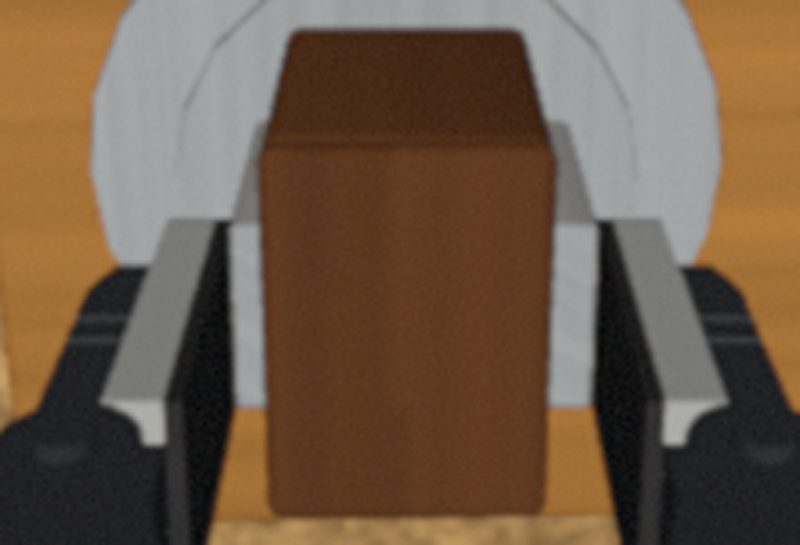

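The pinch is in. The left tab shows about 30 px and the right about 45 px, so the tool is about 0.7 mm too far towards +x. I'll correct that while starting the turn.

Emit:
play_rows:
  slide:
    - [0,-0.7,0]
    - [0,-0.7,0]
    - [0,-0.7,0]
    - [0,-0.7,0]
    - [0,-0.7,0]
  turn: [0,-0.06,-0.14,-0.22,-0.3]
  fingers: [0.447,0.447,0.447,0.447,0.447]

```text
clock: 4.4
eef_pos: [575.9, -122.0, 111.7]
tool_rot: [3.133, -0.005, 1.878]
force: [-1.2, -0.9, 3.8]
width: 38.3
```

```bash
python3 -c "
from h import *
look('w6')"
```

```text
t 4.4 p [ 575.9 -122.   111.7] r [ 3.1326 -0.0053  1.878 ] F [-1.16 -0.91  3.83] T [ 0.065  0.182 -0.036] w 38.31 q [ 0.4   0.68 -0.37  1.78  0.33  0.73  0.17]
t 4.45 p [ 575.9 -122.   111.6] r [ 3.1326 -0.0054  1.8802] F [-1.7  -1.04  4.25] T [-0.049  0.139 -0.03 ] w 38.52 q [ 0.4   0.68 -0.37  1.78  0.33  0.73  0.17]
[-0.10448437  0.37217334  0.65264283] 0.3062107712185307
```

View pics/w6z.png

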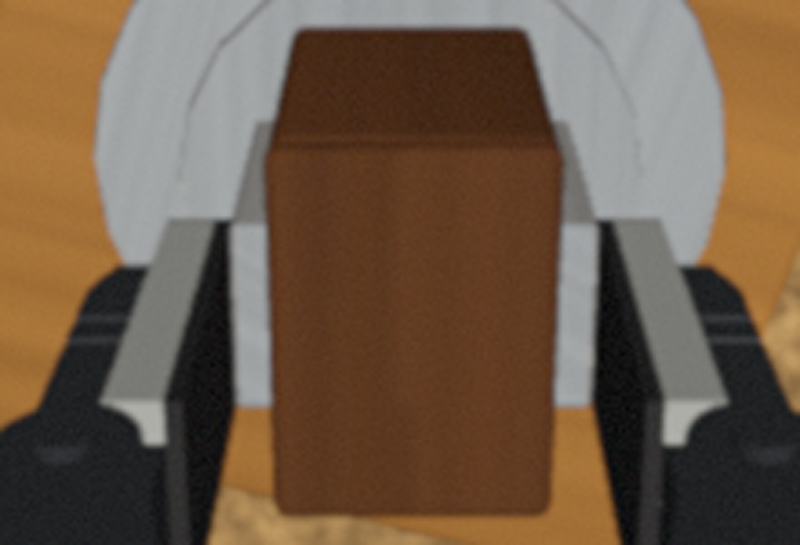

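Emit:
play_rows:
  slide:
    - [0,0.2,0]
    - [0,0.2,0]
    - [0,0.2,0]
    - [0,0.2,0]
    - [0,0.2,0]
  turn: [-0.1,-0.21,-0.32,-0.43,-0.52]
  fingers: [0.447,0.447,0.447,0.447,0.447]

```text
clock: 5.08
eef_pos: [575.8, -122.0, 111.6]
tool_rot: [3.132, -0.001, 2.402]
force: [-1.3, 0.2, 3.5]
width: 38.2
```

```bash
python3 -c "
from h import *
look('w7')"
```

```text
t 5.08 p [ 575.8 -122.   111.6] r [ 3.1315e+00 -6.0000e-04  2.4020e+00] F [-1.32  0.22  3.45] T [-0.007  0.202 -0.092] w 38.2 q [ 0.49  0.71 -0.51  1.78  0.46  0.77  0.57]
t 5.12 p [ 575.8 -122.   111.6] r [ 3.1314e+00 -7.0000e-04  2.4043e+00] F [-0.39  0.51  4.56] T [0.019 0.236 0.015] w 38.15 q [ 0.49  0.71 -0.51  1.78  0.46  0.77  0.57]
[-0.35721199  0.36681466  0.58389925] 0.8303361936888696
```

View pics/w7z.png

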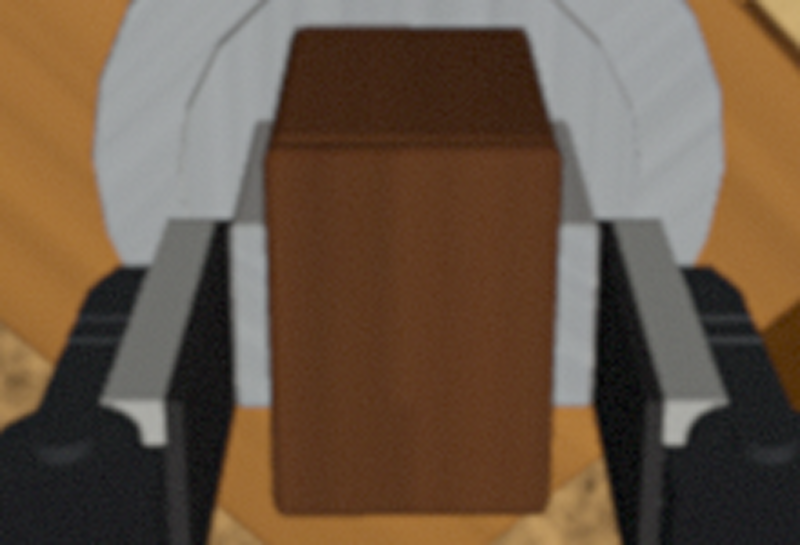

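Emit:
play_rows:
  slide:
    - [0,0.2,0]
    - [0,0.2,0]
    - [0,0.2,0]
    - [0,0.2,0]
  turn: [-0.01,-0.01,-0.01,-0.01]
  fingers: [0.447,0.52,0.57,0.57]

```text
clock: 5.62
eef_pos: [575.9, -121.8, 111.4]
tool_rot: [3.131, -0.001, 2.414]
force: [-0.1, 0.5, -0.1]
width: 48.7
```

```bash
python3 -c "
from h import *
look('w8')"
```

```text
t 5.62 p [ 575.9 -121.8  111.4] r [ 3.1314e+00 -8.0000e-04  2.4141e+00] F [-0.08  0.54 -0.1 ] T [-0.011  0.013 -0.024] w 48.7 q [ 0.49  0.71 -0.52  1.78  0.46  0.77  0.58]
t 5.67 p [ 575.9 -121.8  111.4] r [ 3.1314e+00 -8.0000e-04  2.4141e+00] F [0.84 0.15 0.01] T [ 0.007 -0.009 -0.04 ] w 49.03 q [ 0.49  0.71 -0.52  1.78  0.46  0.77  0.58]
[-0.42884066  0.11658772  0.44790651] 0.8401071781378946
```

View pics/w8z.png

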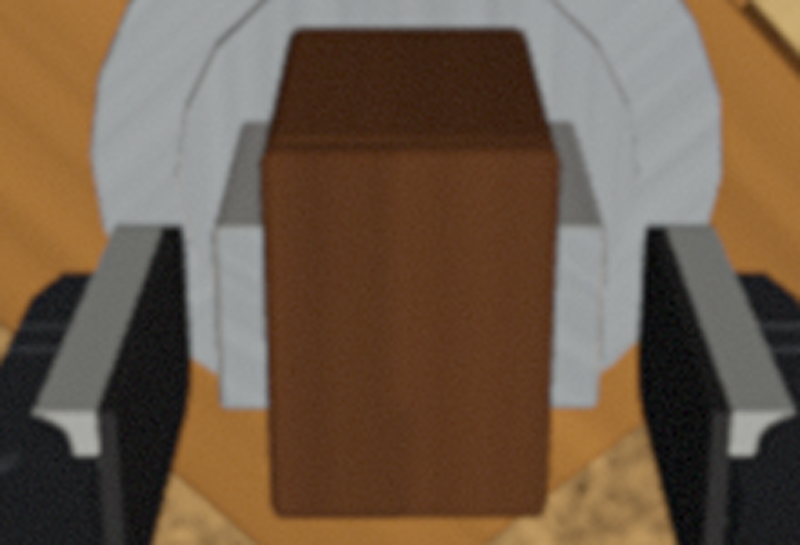

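The tabs stayed in, with a clear gap of about 35 px on each side, so this isn't the notch. I'll re-pinch, step 0.06 rad and probe again.

Emit:
play_rows:
  slide:
    - [0,0.2,0]
    - [0,0.2,0]
    - [0,0.2,0]
    - [0,0.2,0]
    - [0,0.2,0]
  turn: [0,0,0,-0.06,-0.06]
  fingers: [0.5,0.447,0.447,0.447,0.447]

```text
clock: 6.3
eef_pos: [576.0, -121.6, 111.6]
tool_rot: [3.131, -0.0, 2.474]
force: [-0.8, -0.3, 3.5]
width: 37.8
```

Emit:
play_rows:
  slide:
    - [0,0,0]
    - [0,0,0]
    - [0,0,0]
  turn: [0,0,0]
  fingers: [0.5,0.53,0.53]

```text
clock: 6.68
eef_pos: [576.1, -121.4, 111.5]
tool_rot: [3.131, -0.0, 2.474]
force: [-0.6, 0.4, -0.4]
width: 45.2
```

```bash
python3 -c "
from h import *
look('w9')"
```

```text
t 6.67 p [ 576.1 -121.4  111.5] r [ 3.1310e+00 -3.0000e-04  2.4735e+00] F [-0.64  0.42 -0.38] T [-0.015  0.001  0.055] w 45.22 q [ 0.5   0.71 -0.53  1.78  0.48  0.78  0.63]
t 6.72 p [ 576.1 -121.5  111.5] r [ 3.1311e+00 -3.0000e-04  2.4736e+00] F [0.39 0.21 0.21] T [-0.009 -0.036 -0.008] w 45.06 q [ 0.5   0.71 -0.53  1.78  0.48  0.78  0.63]
[-0.50844906 -0.29900068  0.51933902] 0.8996174092673292
```

View pics/w9z.png

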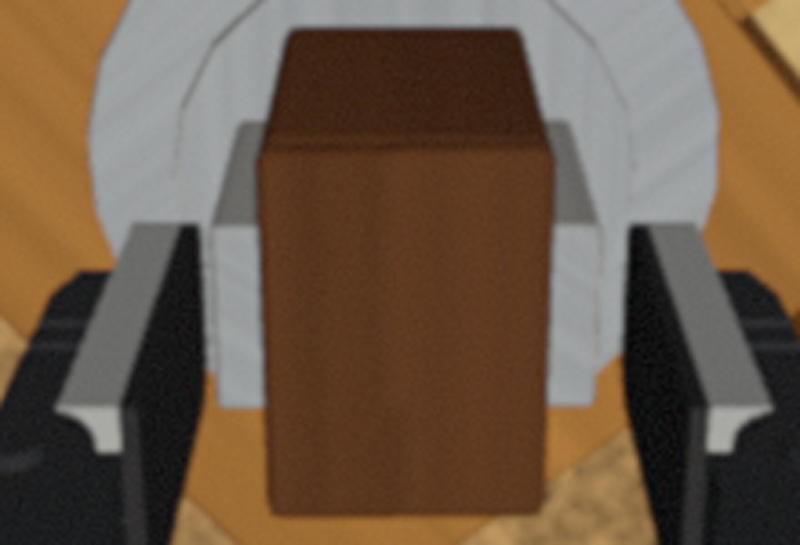

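Not the notch either. I'll recentre by 0.5 mm and continue.

Emit:
play_rows:
  slide:
    - [-0.4,-0.6,0]
    - [-0.4,-0.6,0]
    - [-0.4,-0.6,0]
    - [-0.4,-0.6,0]
    - [-0.4,-0.6,0]
  turn: [0,0,0,-0.06,-0.06]
  fingers: [0.48,0.447,0.447,0.447,0.447]

```text
clock: 7.35
eef_pos: [576.0, -122.0, 111.7]
tool_rot: [3.131, 0.0, 2.533]
force: [-1.6, 1.4, 4.9]
width: 38.1
```

Emit:
play_rows:
  slide:
    - [0,0,0]
    - [0,0,0]
    - [0,0,0]
  turn: [0,0,0]
  fingers: [0.5,0.53,0.53]

```text
clock: 7.72
eef_pos: [576.1, -122.0, 111.6]
tool_rot: [3.131, 0.0, 2.533]
force: [-0.9, 0.4, 0.7]
width: 45.4
```

```bash
python3 -c "
from h import *
look('w10')"
```

```text
t 7.72 p [ 576.1 -122.   111.6] r [3.1308e+00 4.0000e-04 2.5330e+00] F [-0.9   0.38  0.66] T [-0.006 -0.055  0.031] w 45.37 q [ 0.51  0.71 -0.55  1.78  0.49  0.78  0.68]
t 7.78 p [ 576.1 -122.   111.6] r [3.1308e+00 4.0000e-04 2.5330e+00] F [-0.39 -0.42 -0.18] T [-0.006  0.016  0.041] w 45.3 q [ 0.51  0.71 -0.55  1.78  0.49  0.78  0.68]
[-0.12778783  0.09098929  0.64247096] 0.9590251398190064
```

View pics/w10z.png

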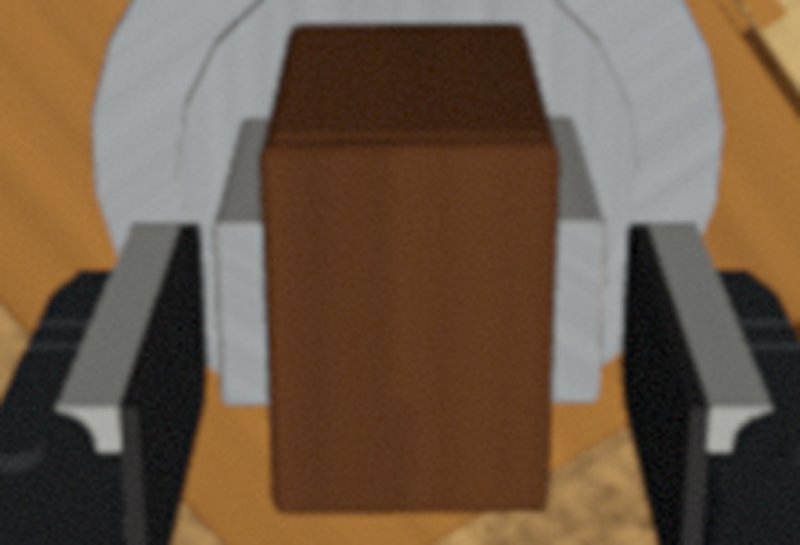

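Still held in at about 0.95 rad. Next step.

Emit:
play_rows:
  slide:
    - [0,0,0]
    - [0,0,0]
    - [0,0,0]
    - [0,0,0]
    - [0,0,0]
  turn: [0,0,0,-0.06,-0.06]
  fingers: [0.48,0.447,0.447,0.447,0.447]

```text
clock: 8.4
eef_pos: [576.2, -122.0, 111.9]
tool_rot: [3.131, 0.001, 2.593]
force: [-1.2, 0.1, 4.7]
width: 38.5
```

Emit:
play_rows:
  slide:
    - [0,0,0]
    - [0,0,0]
    - [0,0,0]
  turn: [0,0,0]
  fingers: [0.5,0.53,0.53]

```text
clock: 8.78
eef_pos: [576.2, -121.9, 111.7]
tool_rot: [3.13, 0.001, 2.592]
force: [0.6, -0.6, 0.6]
width: 45.0
```

```bash
python3 -c "
from h import *
look('w11')"
```

```text
t 8.78 p [ 576.2 -121.9  111.7] r [3.1305e+00 1.1000e-03 2.5923e+00] F [ 0.62 -0.64  0.63] T [-0.03  -0.011 -0.017] w 45.04 q [ 0.52  0.72 -0.57  1.78  0.51  0.79  0.72]
t 8.82 p [ 576.2 -121.9  111.7] r [3.1305e+00 1.1000e-03 2.5924e+00] F [0.34 0.43 0.17] T [-0.035 -0.01   0.015] w 45.16 q [ 0.52  0.72 -0.57  1.78  0.51  0.79  0.72]
[-0.10013254 -0.06644799  0.73299408] 1.018388341461837
```

View pics/w11z.png

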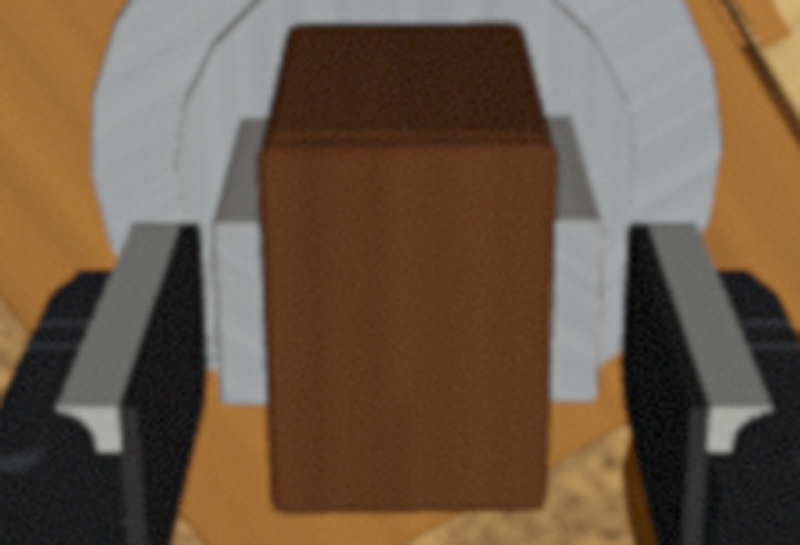

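No drop. Continuing.

Emit:
play_rows:
  slide:
    - [0,-0.3,0.3]
    - [0,-0.3,0.3]
    - [0,-0.3,0.3]
    - [0,-0.3,0.3]
    - [0,-0.3,0.3]
  turn: [0,0,0,-0.06,-0.06]
  fingers: [0.48,0.447,0.447,0.447,0.447]

```text
clock: 9.45
eef_pos: [576.2, -122.1, 111.6]
tool_rot: [3.13, 0.002, 2.652]
force: [-1.3, 0.4, 4.2]
width: 38.3
```

Emit:
play_rows:
  slide:
    - [0,0,0]
    - [0,0,0]
    - [0,0,0]
  turn: [0,0,0]
  fingers: [0.5,0.53,0.53]

```text
clock: 9.82
eef_pos: [576.2, -122.0, 111.5]
tool_rot: [3.13, 0.002, 2.652]
force: [0.6, 0.2, -0.5]
width: 45.2
```

```bash
python3 -c "
from h import *
look('w12')"
```

```text
t 9.82 p [ 576.2 -122.   111.5] r [3.1303e+00 1.8000e-03 2.6517e+00] F [ 0.62  0.19 -0.45] T [-0.02  -0.018  0.017] w 45.16 q [ 0.53  0.72 -0.58  1.78  0.52  0.79  0.77]
t 9.88 p [ 576.2 -122.   111.5] r [3.1303e+00 1.8000e-03 2.6518e+00] F [ 0.21 -0.22  0.53] T [ 0.011 -0.003 -0.057] w 45.14 q [ 0.53  0.72 -0.58  1.78  0.52  0.8   0.77]
[-0.10155553  0.05070754  0.51722653] 1.0777510363556637
```

View pics/w12z.png

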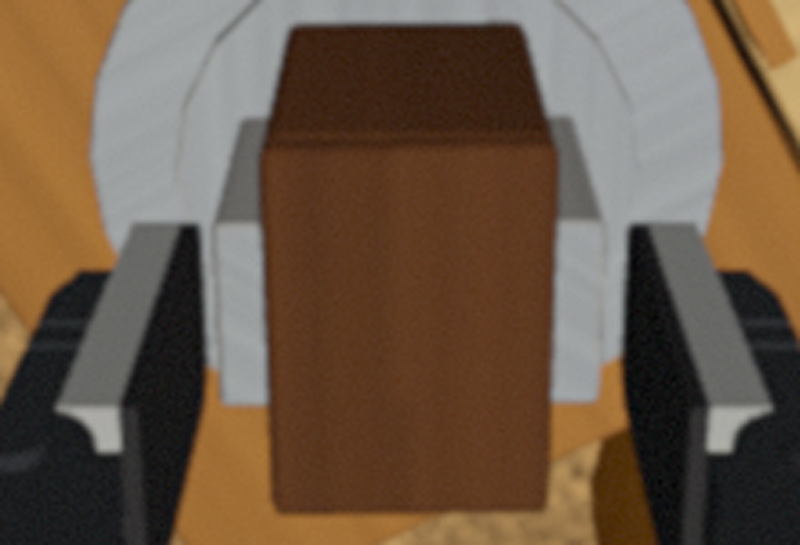

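Still a gap at about 1.07 rad. Continuing.

Emit:
play_rows:
  slide:
    - [0,0,0]
    - [0,0,0]
    - [0,0,0]
    - [0,0,0]
    - [0,0,0]
  turn: [0,0,0,-0.06,-0.06]
  fingers: [0.48,0.447,0.447,0.447,0.447]

```text
clock: 10.5
eef_pos: [576.3, -122.0, 111.8]
tool_rot: [3.13, 0.003, 2.711]
force: [-1.6, -0.3, 5.2]
width: 38.2
```

Emit:
play_rows:
  slide:
    - [0,0,0]
    - [0,0,0]
    - [0,0,0]
  turn: [0,0,0]
  fingers: [0.5,0.53,0.53]

```text
clock: 10.88
eef_pos: [576.3, -121.8, 111.6]
tool_rot: [3.13, 0.002, 2.711]
force: [0.1, 0.1, 0.0]
width: 44.9
```

```bash
python3 -c "
from h import *
look('w13')"
```

```text
t 10.88 p [ 576.3 -121.8  111.6] r [3.1301e+00 2.5000e-03 2.7111e+00] F [0.05 0.07 0.02] T [ 0.019 -0.049  0.008] w 44.92 q [ 0.54  0.72 -0.6   1.78  0.53  0.8   0.82]
t 10.93 p [ 576.2 -121.8  111.6] r [3.1302e+00 2.4000e-03 2.7112e+00] F [ 0.04 -0.01  0.04] T [0.024 0.013 0.02 ] w 45.45 q [ 0.54  0.72 -0.6   1.78  0.53  0.8   0.82]
[-0.12744017 -0.15620998  0.57249154] 1.137156807504091
```

View pics/w13z.png

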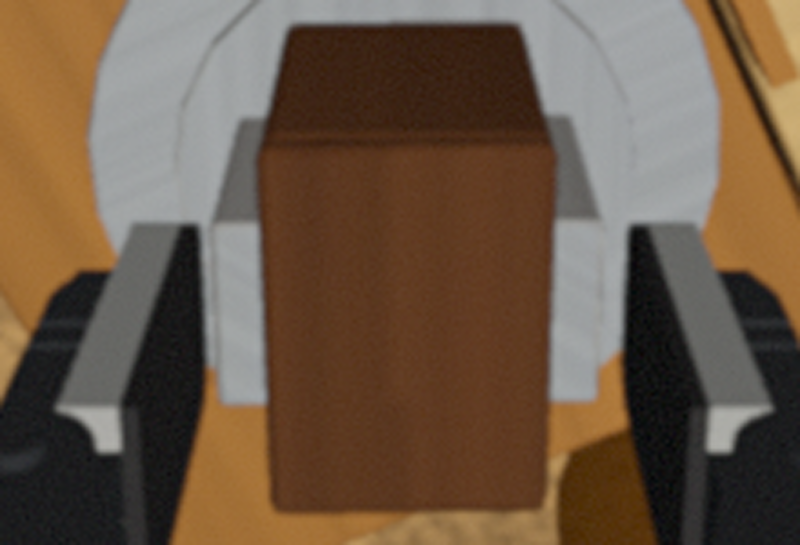

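Not there at about 1.13 rad.

Emit:
play_rows:
  slide:
    - [0,-0.3,0]
    - [0,-0.3,0]
    - [0,-0.3,0]
    - [0,-0.3,0]
    - [0,-0.3,0]
  turn: [0,0,0,-0.06,-0.06]
  fingers: [0.48,0.447,0.447,0.447,0.447]

```text
clock: 11.55
eef_pos: [576.2, -122.0, 111.8]
tool_rot: [3.13, 0.003, 2.771]
force: [-2.1, 0.3, 3.9]
width: 38.4
```

Emit:
play_rows:
  slide:
    - [0,0,0]
    - [0,0,0]
    - [0,0,0]
  turn: [0,0,0]
  fingers: [0.5,0.53,0.53]

```text
clock: 11.92
eef_pos: [576.2, -121.8, 111.6]
tool_rot: [3.13, 0.003, 2.771]
force: [-0.5, -0.1, 0.2]
width: 44.9
```

```bash
python3 -c "
from h import *
look('w14')"
```

```text
t 11.93 p [ 576.2 -121.8  111.6] r [3.1299e+00 3.1000e-03 2.7705e+00] F [-0.54 -0.08  0.23] T [-0.022 -0.002 -0.038] w 44.91 q [ 0.55  0.73 -0.62  1.78  0.55  0.81  0.87]
t 11.97 p [ 576.2 -121.9  111.7] r [3.13   0.0032 2.7706] F [-0.35 -0.64 -0.58] T [ 0.014  0.043 -0.037] w 44.94 q [ 0.55  0.73 -0.62  1.78  0.55  0.81  0.87]
[-0.12445588 -0.08816875  0.67556472] 1.1965730054657329
```

View pics/w14z.png

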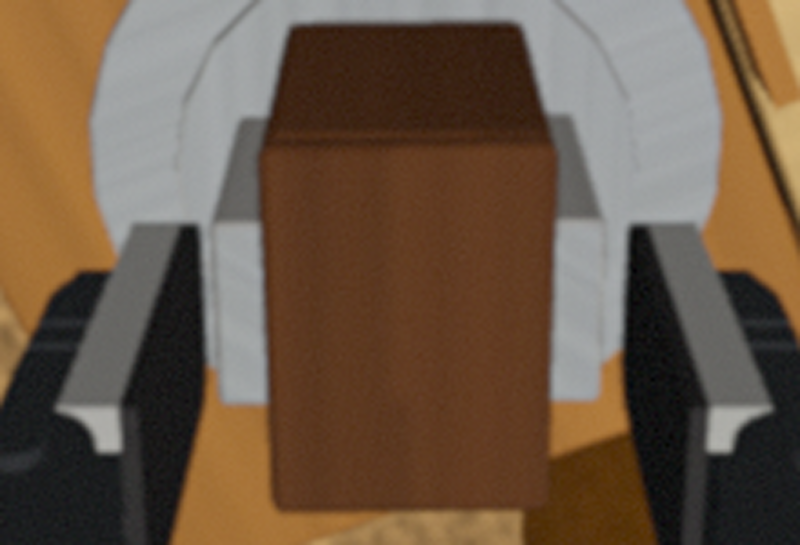

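Not there at about 1.19 rad.

Emit:
play_rows:
  slide:
    - [0,-0.1,0]
    - [0,-0.1,0]
    - [0,-0.1,0]
    - [0,-0.1,0]
    - [0,-0.1,0]
  turn: [0,0,0,-0.06,-0.06]
  fingers: [0.48,0.447,0.447,0.447,0.447]

```text
clock: 12.6
eef_pos: [576.3, -122.0, 111.9]
tool_rot: [3.13, 0.004, 2.83]
force: [-1.3, -0.2, 4.2]
width: 38.5
```

Emit:
play_rows:
  slide:
    - [0,0,0]
    - [0,0,0]
    - [0,0,0]
  turn: [0,0,0]
  fingers: [0.5,0.53,0.53]

```text
clock: 12.98
eef_pos: [576.1, -122.0, 111.4]
tool_rot: [3.13, 0.004, 2.83]
force: [0.6, -0.7, -4.0]
width: 45.4
```

```bash
python3 -c "
from h import *
look('w15')"
```

```text
t 12.97 p [ 576.1 -122.   111.4] r [3.1301 0.0035 2.8296] F [ 0.56 -0.69 -4.01] T [-0.121 -0.19   0.041] w 45.39 q [ 0.56  0.73 -0.63  1.78  0.56  0.81  0.91]
t 13.03 p [ 576.1 -122.   111.4] r [3.1301 0.0035 2.8297] F [ 0.42 -0.31 -3.46] T [-0.191 -0.159  0.085] w 45.16 q [ 0.56  0.73 -0.63  1.78  0.56  0.81  0.91]
[-0.21419691  0.11180212  0.42494524] 1.2556815966965031
```

View pics/w15z.png

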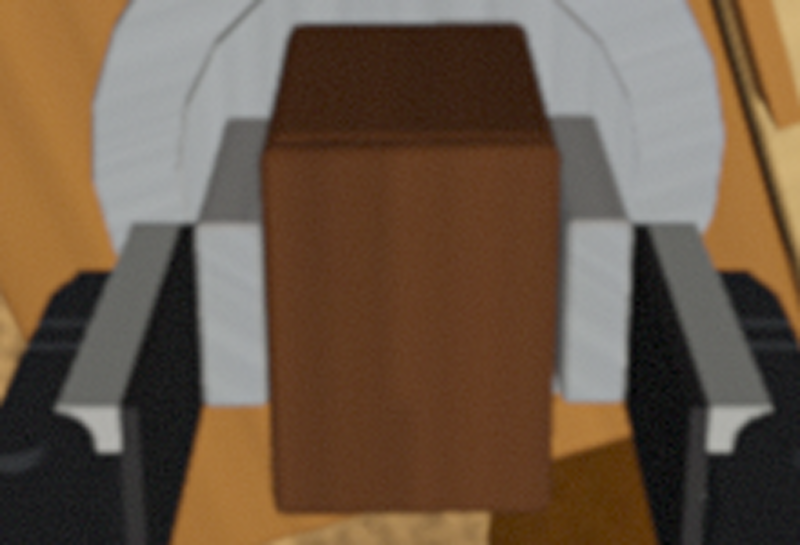

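This time both tabs followed the pads out: they touch at (200,225) and (630,225), and a -4 N vertical friction force shows. The notch is at about 1.25 rad. Next I'll open fully clear and confirm.

Emit:
play_rows:
  slide:
    - [0,0,0]
    - [0,0,0]
    - [0,0,0]
    - [0,0,0]
  turn: [0,0,0,0]
  fingers: [0.58,0.64,0.64,0.64]

```text
clock: 13.52
eef_pos: [576.2, -122.0, 111.6]
tool_rot: [3.13, 0.004, 2.83]
force: [0.0, -0.4, 0.8]
width: 54.9
```

```bash
python3 -c "
from h import *
look('w16')"
```

```text
t 13.53 p [ 576.2 -122.   111.6] r [3.13   0.0038 2.8298] F [ 0.03 -0.36  0.76] T [-0.005  0.026 -0.027] w 54.94 q [ 0.56  0.73 -0.63  1.78  0.56  0.81  0.91]
t 13.57 p [ 576.1 -122.   111.6] r [3.1301 0.0037 2.8298] F [-0.77 -0.05  0.19] T [-0.015 -0.076 -0.012] w 54.52 q [ 0.56  0.73 -0.63  1.78  0.56  0.81  0.91]
[-0.14562917  0.03798627  0.557725  ] 1.2557569254417535
```

View pics/w16.png

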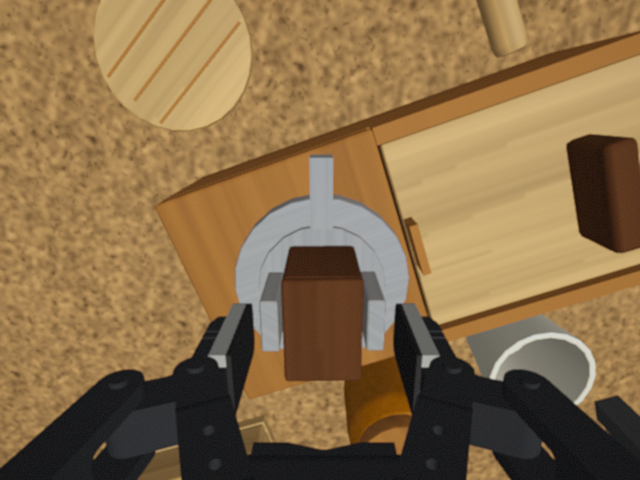

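Both tabs are fully out (260–383 px, the same as at the start), the hook at (320,160) is clear of the lid rib, and the lid is shut. Next is the lid pull.

```bash
python3 -c "
from h import *
s=st(); print(totool([576.2,-122,180],s),totool([573.6,13,180],s))
z=np.load('pics/w2.npz')
X=cloud(z['d'],z); m=(X[...,2]>108)&(X[...,2]<120)&(abs(X[...,0]-574)<60)&(X[...,1]>-30); print(X[m].min(0),X[m].max(0))
z=np.load('pics/w1.npz')
for t in('side0','scene0'):
  z=np.load(f'pics/{t}.npz')
  X=cloud(z['d'],z); m=(X[...,2]>110)&(X[...,2]<120)&(abs(X[...,0]-574)<40)&(abs(X[...,1]-10)<30); print(cv2.minAreaRect(X[m][:,:2].astype(np.float32)))
"
```

```text
t 13.57 p [ 576.1 -122.   111.6] r [3.1301 0.0037 2.8298] F [-0.77 -0.05  0.19] T [-0.015 -0.076 -0.012] w 54.52 q [ 0.56  0.73 -0.63  1.78  0.56  0.81  0.91]
[ -0.30785445   0.80317095 -68.43791381] [ 43.58530408 128.48808353 -67.12881716]
[548.80077736   5.03521281 108.00200704] [598.29776462  10.78362302 118.43731107]
((571.9472045898438, 10.778392791748047), (49.0963249206543, 18.6959228515625), 3.4730064868927)
((574.5913696289062, 14.696635246276855), (50.268253326416016, 12.703635215759277), 0.19748137891292572)
```

Emit:
play_rows:
  slide:
    - [0,0,-45]
    - [0,0,-75]
    - [10,30,-75]
    - [25,80,-75]
    - [43,128,-67]
  turn: [0,0,-0.1,-0.2,-0.33]
  fingers: [0.64,0.64,0.64,0.64,0.64]

```text
clock: 14.2
eef_pos: [573.8, 15.1, 179.8]
tool_rot: [3.131, 0.008, -3.117]
force: [0.3, 0.7, 0.3]
width: 54.7
```

Emit:
play_rows:
  slide:
    - [0,0,0]
    - [0,0,0]
  turn: [0,0]
  fingers: [0.64,0.64]

```text
clock: 14.45
eef_pos: [573.2, 15.6, 179.1]
tool_rot: [3.131, 0.007, -3.116]
force: [-0.3, -0.9, -0.2]
width: 54.5
```

```bash
python3 -c "
from h import *
st(); im,d,p=grab('w17')
X=cloud(d,p); m=(X[...,2]>110)&(X[...,2]<120)&(abs(X[...,0]-574)<40)&(abs(X[...,1]-10)<30); print(cv2.minAreaRect(X[m][:,:2].astype(np.float32)))
m=(X[...,2]>139)&(X[...,2]<152)&(np.hypot(X[...,0]-576,X[...,1]+122)<36);print(m.sum()>10 and cv2.minAreaRect(X[m][:,:2].astype(np.float32)))
s=st(); print(totool([573.6,13,94],s))"
```

```text
t 14.45 p [573.2  15.6 179.1] r [ 3.1314  0.0067 -3.1156] F [-0.26 -0.86 -0.17] T [-0.025 -0.01  -0.02 ] w 54.51 q [ 0.41  0.65 -0.77  1.76  0.54  0.95  1.01]
((573.0807495117188, 12.94843864440918), (49.71046447753906, 13.847082138061523), 0.7386937141418457)
((575.8446044921875, -122.03395080566406), (49.439762115478516, 43.92287063598633), 72.45394134521484)
t 14.5 p [573.5  14.4 179.2] r [ 3.1319  0.007  -3.1178] F [ 0.05 -1.33  0.68] T [-0.025 -0.02   0.028] w 54.59 q [ 0.41  0.65 -0.77  1.76  0.54  0.95  1.01]
[ 0.49040669 -2.22247948 85.15978334]
```

View pics/w17.png

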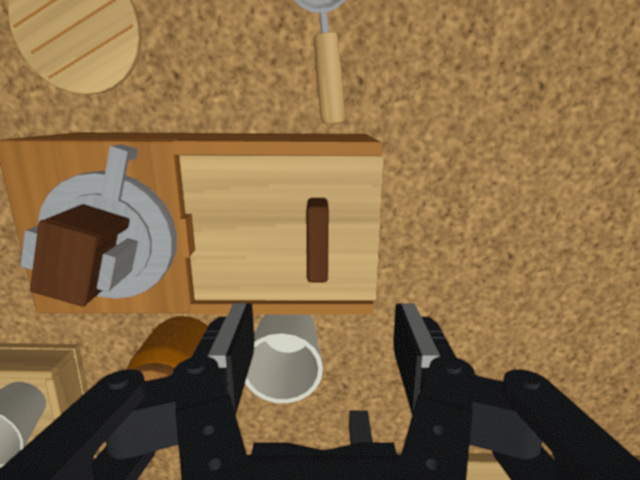

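The bar is centred under the jaws at (317,240), and the dial shows 49 mm over its tabs. I'll descend straddling the bar.

Emit:
play_rows:
  slide:
    - [0,-1.5,30]
    - [0,-1.5,60]
    - [0,-1.5,84]
    - [0,-1.5,85]
    - [0,-1.5,85]
  turn: [0,0,0,0,0]
  fingers: [0.6,0.55,0.5,0.4,0.3]

```text
clock: 15.12
eef_pos: [574.7, 13.1, 94.8]
tool_rot: [3.132, 0.008, -3.119]
force: [-0.5, -0.1, 0.5]
width: 25.5
```

Emit:
play_rows:
  slide:
    - [0,0,0]
    - [0,0,0]
  turn: [0,0]
  fingers: [0.25,0.25]

```text
clock: 15.38
eef_pos: [575.3, 12.9, 95.7]
tool_rot: [3.132, 0.009, -3.119]
force: [-0.1, 0.8, 0.3]
width: 21.5
```

```bash
python3 -c "
from h import *
st(); im,d,p=grab('w18')
"
```

```text
t 15.38 p [575.3  12.9  95.7] r [ 3.1322  0.0095 -3.1195] F [-0.07  0.82  0.31] T [-0.037 -0.024  0.015] w 21.51 q [ 0.36  0.76 -0.69  1.83  0.65  0.79  0.92]
```

View pics/w18.png

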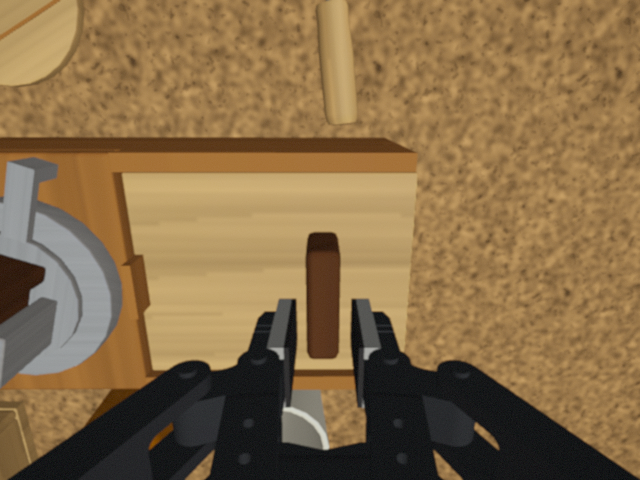

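The jaws straddle the bar at (323,300). Next I'll push along +y.

Emit:
play_rows:
  slide:
    - [0,10,0]
    - [0,25,0]
    - [0,40,0]
    - [0,55,0]
    - [0,68,0]
  turn: [0,0,0,0,0]
  fingers: [0.25,0.25,0.25,0.25,0.25]

```text
clock: 16.05
eef_pos: [573.5, 82.6, 96.2]
tool_rot: [3.132, 0.009, -3.118]
force: [0.8, 0.1, -0.4]
width: 21.1
```

```bash
python3 -c "
from h import *
s=st(); print(totool([572,102,95.5],s))"
```

```text
t 16.05 p [573.5  82.6  96.2] r [ 3.1319  0.0091 -3.1183] F [ 0.81  0.11 -0.36] T [-0.034 -0.059 -0.061] w 21.09 q [ 0.23  0.76 -0.68  1.82  0.64  0.79  0.81]
[ 1.02129958 19.4533142   0.85844045]
```

Emit:
play_rows:
  slide:
    - [0,7,0.5]
    - [0,13,0.5]
    - [0,18,0.5]
    - [0,22,0.5]
    - [0,22,0.5]
  turn: [0,0,0,0,0]
  fingers: [0.25,0.25,0.25,0.25,0.25]

```text
clock: 16.68
eef_pos: [573.0, 104.7, 95.9]
tool_rot: [3.132, 0.009, -3.118]
force: [-0.5, -0.2, 0.0]
width: 21.4
```

```bash
python3 -c "
from h import *
st(); im,d,p=grab('w19')
X=cloud(d,p); m=(X[...,2]>110)&(X[...,2]<119)&(abs(X[...,0]-572)<40)&(abs(X[...,1]-98)<20);print(cv2.minAreaRect(X[m][:,:2].astype(np.float32)))
"
```

```text
t 16.68 p [573.  104.7  95.9] r [ 3.1318  0.0092 -3.1182] F [-0.46 -0.21  0.04] T [-0.032  0.001  0.043] w 21.44 q [ 0.19  0.76 -0.68  1.81  0.64  0.79  0.78]
((0.0, 0.0), (0.0, 0.0), 0.0)
```

View pics/w19.png

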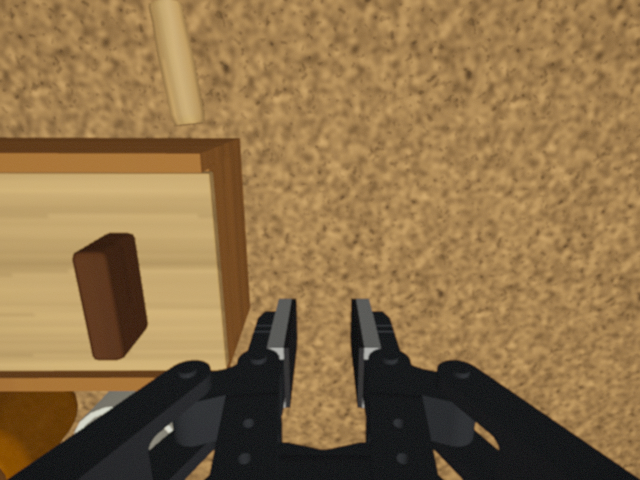

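The fingers passed by without moving the bar, which now sits at (110,300) in the image. I'll measure why.

```bash
python3 - <<'E'
from h import *
for t,pts in (('w18',[(323,245),(323,300),(323,345),(287,305),(288,370),(360,305),(366,370),(323,200),(230,300)]),('w19',[(120,245),(120,340),(90,300),(287,305),(288,390),(360,305),(150,200),(180,350)])):
    z=np.load(f'pics/{t}.npz'); X=cloud(z['d'],z); print(t,z['position'],z['rotation'])
    for u,v in pts: print((u,v),X[v,u].round(1),z['d'][v,u])
E
```

```text
w18 [495.40345304  10.03580248 261.64677173] [-0.32256262 -0.00949933  1.59204859]
(323, 245) [548.3  12.4 108.8] 161.76703
(323, 300) [569.3  12.8 116.2] 161.42155
(323, 345) [590.3  13.3 116. ] 168.23943
(287, 305) [564.6  -0.6 129.8] 146.78159
(288, 370) [572.5   1.8 157.3] 123.290985
(360, 305) [563.7  26.1 130.6] 146.19864
(366, 370) [568.9  25.1 161.6] 118.372055
(323, 200) [535.1  12.4  85.3] 179.84604
(230, 300) [585.2 -31.7  86.1] 194.25717
w19 [493.13984958 101.6844467  261.89980239] [-0.32225488 -0.00988334  1.59344924]
(120, 245) [550.2  18.9 101.8] 168.50154
(120, 340) [588.4  19.4 114. ] 169.10179
(90, 300) [568.6  11.3 116.4] 160.35416
(287, 305) [562.2  91.2 130.2] 146.57153
(288, 390) [577.8  93.5 157.2] 125.91915
(360, 305) [562.1 118.  129.6] 147.61076
(150, 200) [534.3  26.8  85.6] 179.00497
(180, 350) [611.6  33.4  86.3] 202.91797
```

```bash
python3 - <<'E'
from h import *
for t,tz in (('w4',111),('w16',111.6),('w18',95.7),('w19',95.9),('w17',179)):
    z=np.load(f'pics/{t}.npz'); X=cloud(z['d'],z); print(t,tz)
    for u0,u1 in ((200,300),(345,440)):
        sub=X[290:480,u0:u1]; dd=z['d'][290:480,u0:u1]
        m=(dd<160 if t!='w17' else dd<190)&(dd>0)&(sub[...,2]>tz+5)
        q=sub[m]
        if t in('w4','w16'): q=q[np.abs(np.hypot(q[:,0]-576,q[:,1]+122))>24]
        print(np.sort(q[:,2])[[0,20,100,300]].round(1), q[np.argmin(q[:,2])].round(1))
z=np.load('pics/w18.npz');X=cloud(z['d'],z)
for v in range(290,420,8): print(v,[ (X[v,u].round(0).tolist()) for u in (282,287,292)])
E
```

```text
w4 111
[131.7 135.9 140.8 143.9] [ 553.7 -110.8  131.7]
[132.2 135.2 140.4 142.6] [ 598.1 -111.4  132.2]
w16 111.6
[132.  134.9 140.8 143.8] [ 559.  -140.5  132. ]
[132.5 136.8 141.4 145.2] [572.9 -97.6 132.5]
w18 95.7
[120.2 122.9 125.9 130. ] [567.4   2.2 120.2]
[120.7 123.1 126.1 130.3] [566.3  23.7 120.7]
w19 95.9
[121.  123.  126.1 130.3] [564.3  94.  121. ]
[121.  123.2 126.4 130.5] [564.  115.5 121. ]
w17 179
[206.1 207.9 210.7 214.4] [578.5 -11.6 206.1]
[206.8 208.5 211.2 215. ] [577.4  43.4 206.8]
290 [[580.0, -6.0, 86.0], [580.0, -4.0, 85.0], [580.0, -2.0, 86.0]]
298 [[565.0, -3.0, 123.0], [566.0, -1.0, 122.0], [565.0, 1.0, 123.0]]
306 [[565.0, -2.0, 130.0], [565.0, -1.0, 130.0], [565.0, 1.0, 130.0]]
314 [[565.0, -2.0, 136.0], [565.0, -0.0, 136.0], [565.0, 2.0, 135.0]]
322 [[565.0, -1.0, 141.0], [564.0, 0.0, 143.0], [565.0, 2.0, 142.0]]
330 [[564.0, -1.0, 148.0], [565.0, 1.0, 147.0], [567.0, 2.0, 143.0]]
338 [[564.0, -0.0, 153.0], [565.0, 1.0, 152.0], [570.0, 2.0, 143.0]]
346 [[565.0, -0.0, 156.0], [564.0, 1.0, 157.0], [572.0, 2.0, 144.0]]
354 [[567.0, -0.0, 156.0], [567.0, 2.0, 158.0], [575.0, 2.0, 146.0]]
362 [[569.0, 0.0, 158.0], [570.0, 1.0, 157.0], [578.0, 2.0, 145.0]]
370 [[569.0, 0.0, 162.0], [573.0, 1.0, 157.0], [580.0, 2.0, 148.0]]
378 [[571.0, 0.0, 163.0], [576.0, 1.0, 157.0], [583.0, 2.0, 147.0]]
386 [[574.0, 0.0, 163.0], [579.0, 1.0, 157.0], [585.0, 2.0, 148.0]]
394 [[576.0, 0.0, 164.0], [582.0, 1.0, 157.0], [668.0, -4.0, 52.0]]
402 [[579.0, 0.0, 164.0], [584.0, 1.0, 158.0], [668.0, -4.0, 60.0]]
410 [[581.0, 1.0, 165.0], [669.0, -6.0, 65.0], [669.0, -3.0, 65.0]]
418 [[723.0, -15.0, 13.0], [724.0, -11.0, 11.0], [722.0, -7.0, 14.0]]
```

```bash
python3 - <<'E'
from h import *
im,d,p=grab('side1','side'); 
s=st()
cv2.imwrite('pics/side1z.png',cv2.resize(im[150:300,240:440],(800,600),interpolation=cv2.INTER_CUBIC))
E
```

```text
t 16.77 p [573.  104.1  95.9] r [ 3.1322  0.009  -3.1187] F [-0.6  -0.35 -0.38] T [ 0.004  0.003 -0.002] w 21.36 q [ 0.19  0.76 -0.68  1.81  0.64  0.79  0.78]
```

View pics/side1z.png

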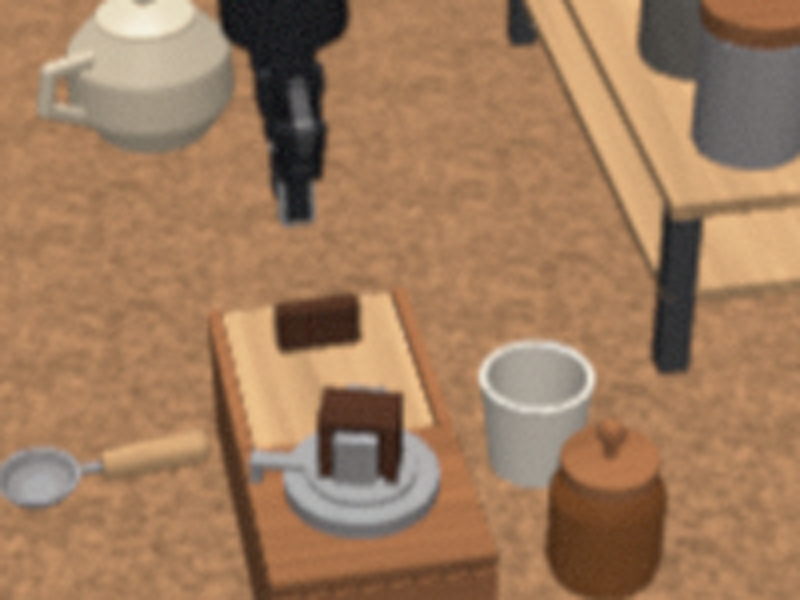

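Image depths put the fingertips about 23–25 mm above the reported TCP (121 mm at TCP 96), so they passed over the 116 mm bar. I'll raise, go back and descend lower.

Emit:
play_rows:
  slide:
    - [0,0,-25]
    - [0,-30,-30]
    - [0,-65,-30]
    - [0,-91,-30]
    - [0,-91,-30]
  turn: [0,0,0,0,0]
  fingers: [0.4,0.45,0.45,0.45,0.45]

```text
clock: 17.4
eef_pos: [574.7, 9.6, 124.6]
tool_rot: [3.134, 0.008, -3.124]
force: [0.4, 0.7, 0.3]
width: 38.2
```

```bash
python3 -c "
from h import *
s=st(); print(totool([573,13,74],s))"
```

```text
t 17.4 p [574.7   9.6 124.6] r [ 3.134   0.0082 -3.1237] F [0.44 0.69 0.29] T [-0.016  0.005  0.023] w 38.17 q [ 0.38  0.72 -0.72  1.81  0.61  0.84  0.96]
[ 2.06214404  3.05897548 50.60082332]
```

Emit:
play_rows:
  slide:
    - [1,3,3]
    - [2,3,18]
    - [2,3,34]
    - [2,3,46]
    - [2,3,46]
  turn: [0,0,0,0,0]
  fingers: [0.45,0.45,0.45,0.45,0.45]

```text
clock: 18.02
eef_pos: [572.0, 13.1, 77.1]
tool_rot: [3.134, 0.006, -3.123]
force: [-0.4, -0.2, -0.0]
width: 38.4
```

```bash
python3 - <<'E'
from h import *
st(); im,d,p=grab('w20'); X=cloud(d,p)
for u0,u1 in ((180,300),(345,460)):
    sub=X[285:480,u0:u1]; dd=d[285:480,u0:u1]
    m=(dd<165)&(dd>0)&(sub[...,2]>88)&(abs(sub[...,1]-13)>9); q=sub[m]
    print(np.sort(q[:,2])[[0,20,100]].round(1), q[np.argmin(q[:,2])].round(1))
E
```

```text
t 18.02 p [572.   13.1  77.1] r [ 3.1339  0.0056 -3.1231] F [-0.36 -0.2  -0.03] T [-0.048 -0.037  0.025] w 38.42 q [ 0.34  0.78 -0.66  1.85  0.67  0.75  0.9 ]
[102.4 103.8 107.1] [572.7  -5.9 102.4]
[102.7 104.4 107.5] [572.9  32.6 102.7]
```

View pics/w20.png

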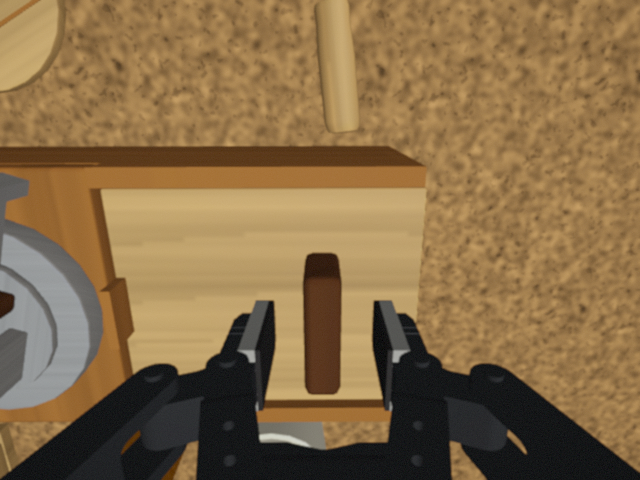

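Emit:
play_rows:
  slide:
    - [0,0,3]
    - [0,0,3]
    - [0,0,3]
    - [0,12,3]
    - [0,22,3]
  turn: [0,0,0,0,0]
  fingers: [0.35,0.25,0.25,0.25,0.25]

```text
clock: 18.7
eef_pos: [572.3, 35.0, 75.0]
tool_rot: [3.135, 0.007, -3.124]
force: [1.2, -3.3, -2.4]
width: 21.4
```

```bash
python3 - <<'E'
from h import *
st(); im,d,p=grab('w21'); X=cloud(d,p)
m=(X[...,2]>110)&(X[...,2]<119)&(abs(X[...,0]-572)<40)&(abs(X[...,1]-30)<40);print(cv2.minAreaRect(X[m][:,:2].astype(np.float32)))
E
```

```text
t 18.7 p [572.3  35.   75. ] r [ 3.135   0.007  -3.1235] F [ 1.2  -3.34 -2.41] T [-0.657 -0.273  0.036] w 21.37 q [ 0.3   0.78 -0.66  1.85  0.68  0.75  0.86]
((572.1328125, 30.988685607910156), (39.566192626953125, 45.0546875), 53.52312088012695)
```

View pics/w21.png

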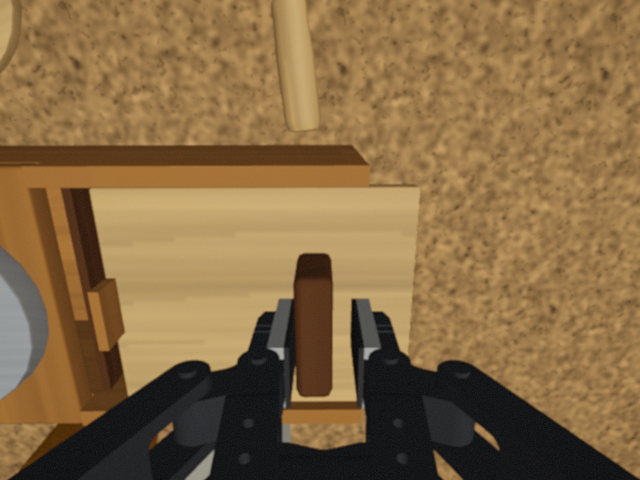

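The lid is sliding: it has opened to the left of the bar and the drag is about 3 N. Continuing.

Emit:
play_rows:
  slide:
    - [0,12,0]
    - [0,25,0]
    - [0,38,0]
    - [0,50,0]
    - [0,58,0]
  turn: [0,0,0,0,0]
  fingers: [0.25,0.25,0.25,0.25,0.25]

```text
clock: 19.38
eef_pos: [570.7, 96.8, 75.7]
tool_rot: [3.132, 0.007, -3.12]
force: [0.0, -2.9, -2.0]
width: 21.7
```

Emit:
play_rows:
  slide:
    - [0,4,0]
    - [0,8,0]
    - [0,10,0]
    - [0,10,0]
  turn: [0,0,0,0]
  fingers: [0.25,0.25,0.25,0.25]

```text
clock: 19.88
eef_pos: [570.6, 101.3, 75.6]
tool_rot: [3.14, 0.006, -3.124]
force: [0.3, -10.6, 2.2]
width: 21.4
```

```bash
python3 - <<'E'
from h import *
st()
E
```

```text
t 19.88 p [570.6 101.3  75.6] r [ 3.1404  0.0057 -3.1236] F [  0.35 -10.62   2.19] T [-2.444 -0.154  0.04 ] w 21.42 q [ 0.18  0.78 -0.65  1.83  0.67  0.76  0.75]
```

The drag has risen to 10.6 N at y=101.3, so that's the end stop. I'll hold briefly, back off, open and lift.

Emit:
play_rows:
  slide:
    - [0,0,0]
    - [0,-4,0]
    - [0,-4,0]
    - [0,-4,-20]
    - [0,-4,-60]
  turn: [0,0,0,0,0]
  fingers: [0.25,0.35,0.45,0.45,0.45]

```text
clock: 20.5
eef_pos: [569.4, 97.7, 136.2]
tool_rot: [3.14, 0.003, -3.123]
force: [0.7, 0.9, 0.6]
width: 38.4
```

Emit:
play_rows:
  slide:
    - [-30,-30,-30]
    - [-40,-60,-50]
    - [-50,-80,-60]
    - [-50,-80,-60]
  turn: [0,0,0,0]
  fingers: [0.5,0.5,0.5,0.5]

```text
clock: 21.0
eef_pos: [622.0, 17.2, 198.0]
tool_rot: [3.14, 0.006, -3.126]
force: [-0.4, -0.7, -1.0]
width: 42.6
```

```bash
python3 - <<'E'
from h import *
st(); im,d,p=grab('w22'); X=cloud(d,p)
m=(X[...,2]>110)&(X[...,2]<119)&(abs(X[...,0]-572)<40)&(abs(X[...,1]-95)<40);print(cv2.minAreaRect(X[m][:,:2].astype(np.float32)))
m=(X[...,2]>139)&(X[...,2]<152)&(np.hypot(X[...,0]-576,X[...,1]+122)<36);print(m.sum()>10 and cv2.minAreaRect(X[m][:,:2].astype(np.float32)))
im,d,p=grab('side2','side'); X=cloud(d,p)
m=(X[...,2]>110)&(X[...,2]<119)&(abs(X[...,0]-572)<40)&(abs(X[...,1]-95)<40);print(cv2.minAreaRect(X[m][:,:2].astype(np.float32)))
E
```

```text
t 21.0 p [622.   17.2 198. ] r [ 3.1398  0.0063 -3.1259] F [-0.4  -0.69 -1.04] T [0.019 0.019 0.01 ] w 42.64 q [ 0.37  0.69 -0.76  1.6   0.53  1.05  1.05]
((571.6417846679688, 97.5587387084961), (49.363800048828125, 14.690251350402832), 0.7702360153198242)
((576.0054321289062, -121.70112609863281), (49.7375373840332, 43.33656692504883), 71.88192749023438)
((569.5988159179688, 94.02798461914062), (22.488609313964844, 48.93748092651367), 85.26902770996094)
```

View pics/w22.png

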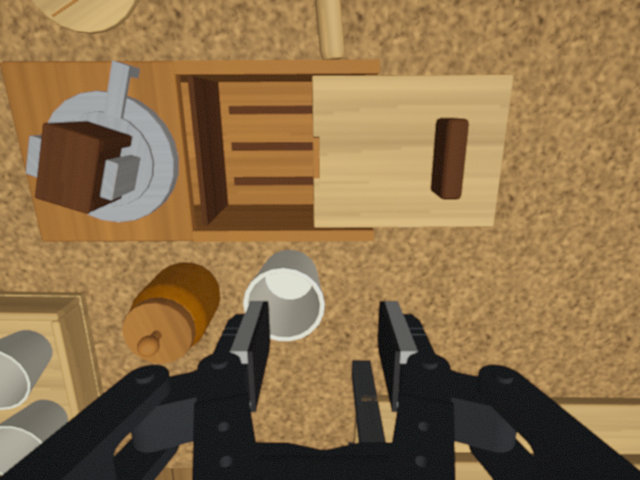

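View pics/side2.png

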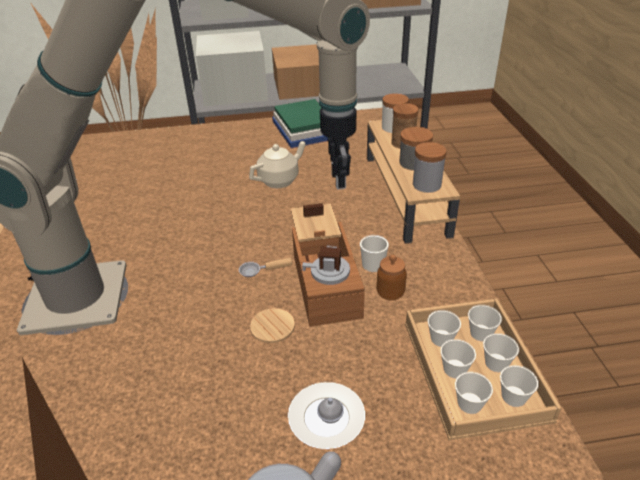

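```bash
python3 -c "
from cell import ctrl
print(ctrl.finish_job())"
```

```text
the job is handed in; nothing more can be done
None
```

The caddy is open and the job is handed in, at about 21 s of the 64 s allowed; no verdict came back.

**Dial:** I pinched both tabs to about 38 mm and turned the dial anticlockwise. I eased the pinch every 0.06 rad from about 0.84 rad. At about 1.25 rad both tabs followed the fingers out, and I opened the fingers clear of them.

**Lid:** I pushed the lid by its pull bar to the end stop, where the drag rose from about 3 N to 10.6 N. Then I backed off and lifted clear.

**Last checks:**
- **Lid travel:** the pull bar moved from y=12.9 to 97.6 mm, so the lid is about 84.6 mm open.
- **Dial position:** it sits at 71.9° (1.255 rad) and measures about 49.7 mm over the tabs, so both are out.
- **Other things on the table:** the bystanders in the last side view are at the same pixel positions as at the start. I checked this by eye and did not measure it.
- **Forces:** the wrist force readings stayed low, at most 10.6 N. The pinch force on the tabs cannot be read directly.

**Problems along the way:**
- **First lid push missed:** the fingers passed over the bar without touching anything. The fingertips really sit about 23–25 mm above the reported tool point, so I repeated the push lower.
- **High pinch on the tabs:** for the same reason, my pinch was nearer the top of the tabs than planned.
- **Side camera disagreement:** it put the bar at y=94 mm, but its fit was smeared (22 mm thick instead of 14), so I trusted the wrist camera.

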